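# Gauge a turned dowel: through the go gap, stopped by the no-go gap

## Robot

A 7-joint arm with a two-finger parallel gripper is mounted at the origin on a cart in front of the work surface, level with it; the furniture and walls round the work are solid. World frame = base frame: x ahead of the robot, y to its left, z up, the work surface at z = 0. Lengths are in m, angles in degrees, forces in N, time in s.
With the tool pointing down it reaches from about 0.425 to 0.875 m from the base axis. Payload 4.7 kg.
Tool frame: the origin (TCP) lies between the finger pads; the fingertips stand 22 mm ahead of it and the grasp point (between the pads) lies 3 mm ahead of it; z points along the fingers, y is the line along which they close (so a half turn about z gives the same grasp; the last joint's range is limited). The gripper opens to 85 mm and grips with 20 to 120 N. Pads are 22 mm wide; open, the fingers measure 114 mm over their backs; the gripper's body (76 mm by 85 mm) begins 54 mm behind the grasp point. The pads swing forward as they close: fully open they stand 13 mm farther back than shut.
Start: joints at [0.808, 18.392, -4.016, 83.108, 1.295, 78.541, -3.26], TCP at [0.65, -0, 0.216] pointing down, gripper open.
Joint ranges: [-163.93, 163.93], [-17.29, 119.83], [-79.2, 71.16], [3.27, 140.29], [-89.18, 269.18], [5.43, 117.66], [-154.24, 154.24]. Speed limits (degrees/s): [147.25, 147.25, 180, 180, 180, 180, 180].

## Interface

Orientations are given as [roll, pitch, yaw] about the fixed x, y, z axes, in that order (R = Rz(yaw) Ry(pitch) Rx(roll)).
In Python, from cell import bot, viewer, find_in, regions_of gives the robot as it stands.
- The arm moves only by the tool apply_moves, never from a script. Its argument "deltas" is a list of rows, each a list of 5 numbers: the opening, from 0 (shut) to 1 (fully open), then the shift along the tool's x, y, z in units of 25 mm (1.0 is 25 mm), then the turn about the tool's z in units of 90 degrees (1.0 is 90 degrees). In form: [[hand, dx, dy, dz, yaw], ...]. A call has 1 to 8 rows; each row shifts and turns the commanded pose from where the row before left it, along the tool's axes as they then stand; what a row does not reach is not made up. A row lasts 1/10 s, in which the tool goes at most 50 mm and 8.59 degrees, less where a joint would pass 70% of its speed; a pose out of reach is approached as far as the arm can. A call with a number of a shift or a turn outside -1 to 1 is refused whole. A call with a gripper value outside its range is refused whole. The fingers move at their own pace and stop on an object; the grip force is fixed at half the most. Time passes only in rows, so rows that do not move let the fingers close. It gives the time, the measured TCP pose, the force, the opening and the grip force at its end, in the units of the state.
- bot.get_state(): the state, without advancing time (a new reading comes with each control period).
- viewer.read_camera(name): name is "scene" or "side" or "wrist"; returns a dict with "pixels" (400x640x3 uint8, red, green, blue), "fov_y" (degrees; the focal length in pixels is half the picture's height over the tangent of half this angle, whatever the lens; pixels are square), "cx", "cy" (the principal point, pixels), "rvec" (rotation vector, rad) and "tvec" (3), from world to camera coordinates, as OpenCV has them. Camera axes: x right, y down, z forward; pixel columns grow to the right and rows downward; lengths in m; the calibration is good to about 2 mm. A picture is of the moment at which its call begins. There is no depth.
- bot.hand_in(): hands the job in; it is judged then, once.
Trained networks look in the newest picture that a camera, given by its name, has taken for a name from the list of things; names that differ only in an ending like _2 or _b are one class to them, and where a whole thing is asked for, a point or a joint stands for the part that bears it (a point fixed in the world has none). Each returns a list of dicts, best first, with "p" (0 to 1); they miss things now and then, are a little off and sometimes report something else, mostly with a low value. They report only what shows in the picture. A call takes as long as a camera call. They do not tell look-alikes from the thing itself.
- find_in(query, camera): "bbox" ([centre column, centre row, width, height] in pixels, round what is visible of it).
- regions_of(query, camera): "region" (400x640 bool, what is visible of it) and "bbox" ([centre column, centre row, width, height] in pixels, round what is visible of it).
The state is a dict: "time": time; "qpos": joint angles; "qvel": joint speeds; "effort": joint torques, N m; "tcp_pos": TCP position; "eef_rot": TCP orientation; "contact_force": force on the tool from outside, world axes, zero at the start; "torque": the same for the moment, N m; "opening": finger opening in m; "finger_force": force on a finger pad.
Only numpy, scipy, OpenCV 4.12 (cv2) and the standard library are available. Lean on these libraries where they do the work, as an engineer would, in place of code of your own. Each camera call takes 0.05 s, during which the arm holds its last target. There are 200 camera calls.

## Task

Check the thicker of the two wooden dowels in the plywood gap gauge. Stand it upright on the gauge's board in front of the flared mouth, slide it along the board through the wide go gap, and push it on firmly against the narrow no-go gap, which must stop it. Leave it standing there in the pocket between the two gaps, and leave the slim dowel alone.

Things in the scene. Friction and masses are not known exactly. Their poses are not given: they have to be found in the camera images.
- gauge: Fixed gap gauge of light plywood, brown wooden walls, aluminium jaw faces. Origin on the table under the go gap's middle; x = push direction, z up. Board 12 mm thick, 120 wide, x -110 to 105 mm. Jaws and walls rise to z = 42 mm, symmetric about y = 0. Bare board x -110 to -60; flared mouth 88 mm wide at x -60, narrowing to 52 at x -12; go gap 52 wide, x -12 to 12.
- no_go (a point): On the board's top (z = 12 mm in the gauge's frame), on the centre line, at the entry of the no-go gap: gauge x = 68 mm. The no-go gap is 30 mm wide, 24 mm long; before it lies the pocket, 76 mm wide, gauge x = 12 to 68 mm. Pushed home, the thick dowel's axis stops 13 mm before this point, against the front edges of both jaws.
- dowel: The thick wooden dowel: plain turned cylinder, diameter 40 mm, 100 mm tall, about 90 g, standing upright on the table. Origin at the centre of its underside, z along its axis. It passes the go gap with 6 mm to spare on either side and cannot enter the no-go gap. Gripped near its top (upper 50 mm), the fingers stay above the gauge's walls.
- slim_dowel: The slim wooden dowel, not to be handled: same wood, diameter 24 mm, 100 mm tall, standing upright on the table. Origin at the centre of its underside, z along its axis.
Things that resemble listed ones, but are neither listed nor needed, are in the scene too. What is shaped like the dowel but grey or red is not meant.

How it is judged:
By the outcome, as a careful person would: the job done as asked, in the order asked, and still so for the second after the job is handed in, with the robot touching nothing.
It also fails if it takes over 45 s, if anything falls off the work surface, if the arm or the gripper's body presses on something with over 40 N, if the wrist force passes 120 N, or if a joint passes its speed limit or range.

## Working session

There is one attempt and no reset: what is moved stays moved. The work goes in short steps, Python scripts to look and compute and a tool call to move; the robot and the scene stay as the last step left them, time stands still between calls to the robot, and variables do not carry over. Pictures are saved under pics/ and viewed, at most 12 in all, crops included, and the job is handed in when it is done.

Besides the shell and the picture viewer there is one more tool, called after ">>>" as a command line: name --pt "numbers of a row" for each row, then --argument value for the rest. apply_moves: Moves the arm, as the interface text tells. Its arguments: {"type":"object","properties":{"deltas":{"type":"array"}},"required":["deltas"]}

```bash
mkdir -p pics; ls
cat > h.py <<'E'
import numpy as np,cv2
from cell import bot,viewer,find_in,regions_of
def cam(n):
    c=viewer.read_camera(n);R=cv2.Rodrigues(np.array(c['rvec'],float))[0];f=200/np.tan(np.radians(c['fov_y']/2))
    return c,R,np.array(c['tvec'],float).ravel(),f
def ray(C,u,v,z):
    c,R,t,f=C;o=-R.T@t;d=R.T@np.array([(u-c['cx'])/f,(v-c['cy'])/f,1]);return o+d*(z-o[2])/d[2]
def proj(C,P):
    c,R,t,f=C;q=np.atleast_2d(P)@R.T+t;return np.c_[q[:,0]/q[:,2]*f+c['cx'],q[:,1]/q[:,2]*f+c['cy']]
def save(C,n):cv2.imwrite('pics/'+n,C[0]['pixels'][:,:,::-1])
E
python3 - <<'E'
from h import *
ims=[]
for n in ['scene','side']:
    C=cam(n);save(C,n+'0.png');print(n,-C[1].T@C[2],C[0]['fov_y'])
    for q in ['dowel','slim_dowel','gauge']:
        for d in find_in(q,n):print(q,round(d['p'],2),np.round(d['bbox']))
E
```

```text
pics
scene [0.14773168 0.66843332 0.4577882 ] 52.15065135201301
dowel 0.83 [248. 222.  24.  53.]
dowel 0.83 [277. 206.  22.  52.]
dowel 0.63 [223. 248.  25.  58.]
dowel 0.43 [301. 246.  14.  55.]
slim_dowel 0.71 [304. 247.  14.  54.]
gauge 0.84 [342. 188.  88.  38.]
side [0.54055026 0.74787693 0.49990268] 54.04742311860913
dowel 0.87 [277. 225.  24.  33.]
dowel 0.79 [282. 268.  28.  54.]
dowel 0.72 [282. 214.  22.  44.]
slim_dowel 0.92 [346. 240.  16.  50.]
gauge 0.75 [304. 175.  92.  46.]
```

View pics/scene0.png

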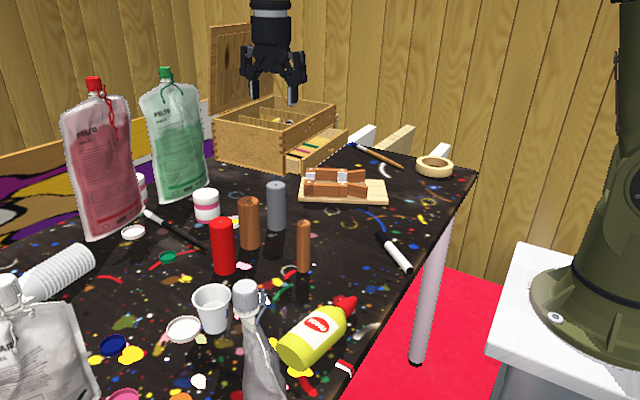

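View pics/side0.png

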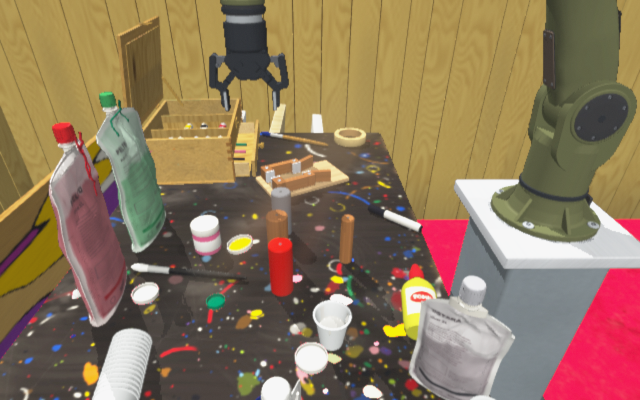

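Both pictures show four upright cylinders. Candidates for the dowel in the scene camera: wooden thick (248,222), grey (277,206), red (222,247) and slim wooden (304,247). In the side camera the wooden thick one is at (277,225), partly hidden by the red one. I choose the brown thick one. The gauge is at scene (342,188).

Run:
```python
from h import *
S=cam('scene')
for q in ['dowel','slim_dowel','gauge']:
    for d in regions_of(q,'scene'):
        u,v,w,h=d['bbox'];print(q,round(d['p'],2),np.round(d['bbox']),'top',ray(S,u,v-h/2+4,.1).round(3),'base',ray(S,u,v+h/2-4,0).round(3))
D=cam('side')
for q in ['dowel','slim_dowel']:
    for d in regions_of(q,'side'):
        u,v,w,h=d['bbox'];print(q,round(d['p'],2),np.round(d['bbox']),'top',ray(D,u,v-h/2+4,.1).round(3),'base',ray(D,u,v+h/2-4,0).round(3))
a=cv2.resize(S[0]['pixels'][155:215,290:400],None,fx=7,fy=7,interpolation=cv2.INTER_CUBIC)[:,:,::-1]
b=cv2.resize(D[0]['pixels'][145:205,245:355],None,fx=7,fy=7,interpolation=cv2.INTER_CUBIC)[:,:,::-1]
im=np.vstack([a,b]);im=cv2.resize(im,(550,600));cv2.imwrite('pics/g.png',im)
c=cv2.resize(S[0]['pixels'][170:280,200:320],None,fx=5,fy=5,interpolation=cv2.INTER_CUBIC)[:,:,::-1];cv2.imwrite('pics/d.png',c)
W=cam('wrist');save(W,'w0.png');print(-W[1].T@W[2])
for q in ['dowel','gauge']:
    for d in find_in(q,'wrist'):print(q,round(d['p'],2),np.round(d['bbox']))
```

```text
dowel 0.85 [247. 222.  24.  54.] top [0.598 0.155 0.1  ] base [0.6   0.162 0.   ]
dowel 0.68 [222. 247.  25.  55.] top [0.575 0.245 0.1  ] base [0.583 0.248 0.   ]
dowel 0.62 [275. 207.  22.  50.] top [0.587 0.081 0.1  ] base [0.592 0.078 0.   ]
slim_dowel 0.59 [301. 247.  12.  51.] top [0.463 0.177 0.1  ] base [ 0.469  0.165 -0.   ]
gauge 0.97 [343. 188.  90.  39.] top [ 0.505 -0.054  0.1  ] base [ 0.52  -0.096  0.   ]
dowel 0.86 [277. 226.  24.  30.] top [0.597 0.154 0.1  ] base [0.605 0.089 0.   ]
dowel 0.85 [284. 211.  22.  43.] top [0.588 0.078 0.1  ] base [0.592 0.06  0.   ]
dowel 0.63 [281. 268.  27.  56.] top [0.584 0.241 0.1  ] base [0.587 0.249 0.   ]
dowel 0.24 [303. 176.  96.  41.] top [ 0.55  -0.075  0.1  ] base [ 0.551 -0.094  0.   ]
slim_dowel 0.59 [346. 238.  16.  51.] top [0.47  0.161 0.1  ] base [0.465 0.163 0.   ]
[0.65049219 0.08059279 0.37417813]
dowel 0.84 [263. 117.  57.  45.]
dowel 0.68 [260.  29.  65.  56.]
gauge 0.82 [255. 273. 170. 127.]
```

View pics/g.png

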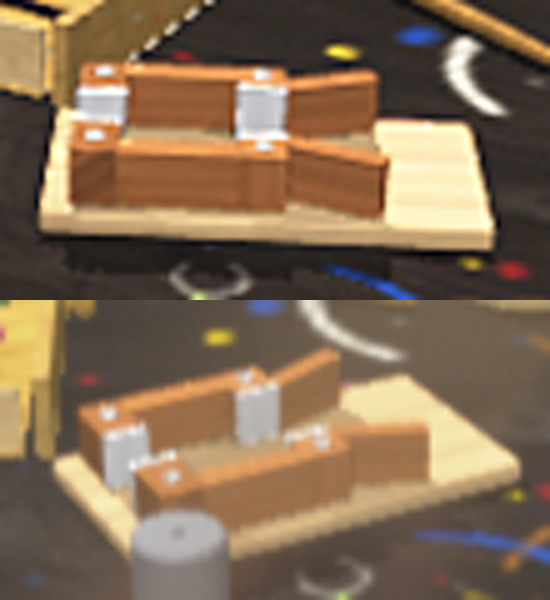

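View pics/d.png

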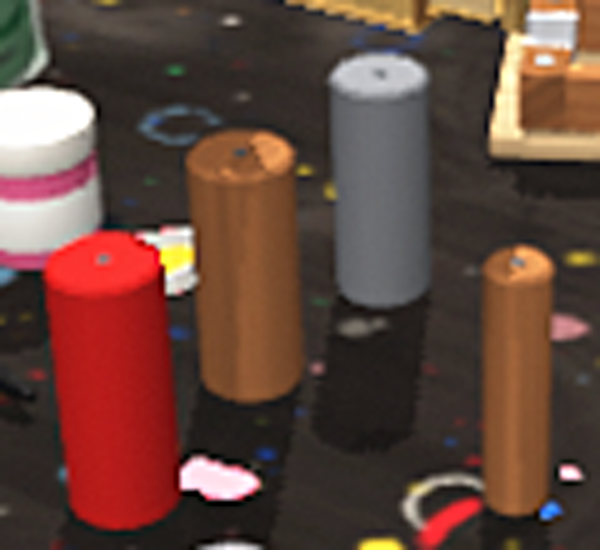

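View pics/w0.png

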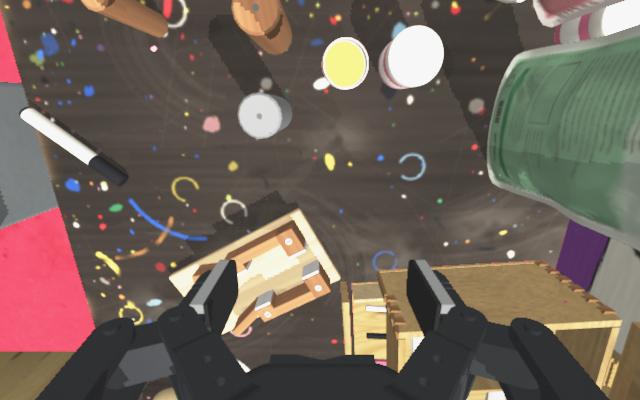

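The crops confirm the choice: the brown thick cylinder, at scene (248,222). The gauge's bare board is on the low-x side, so the push goes toward +x with a little +y. Next I fit the gauge pose from the board's corners in all three views.

Run:
```python
from h import *
from scipy.optimize import least_squares
V={n:cam(n) for n in ['scene','side','wrist']}
G=lambda p,x,y,z:np.array([p[0]+x*np.cos(p[2])-y*np.sin(p[2]),p[1]+x*np.sin(p[2])+y*np.cos(p[2]),z])
A,B,C,D=(-.11,.06,.012),(-.11,-.06,.012),(.105,.06,.012),(.105,-.06,.012)
s=lambda u,v:(290+u/5,155+v/5); e=lambda u,v:(245+u/5,145+v/5)
O=[('scene',A,s(494,231)),('scene',B,s(470,123)),('scene',C,s(42,212)),('side',A,e(520,162)),('side',B,e(408,75)),('side',D,e(57,162)),('wrist',C,(298,208)),('wrist',D,(340,278)),('wrist',A,(170,275))]
f=lambda p:np.ravel([proj(V[n],G(p,*q))[0]-o for n,q,o in O])
r=least_squares(f,[.57,-.09,.45],loss='soft_l1');p=r.x
print(p[:2].round(4),np.degrees(p[2]),f(p).reshape(-1,2).round(1).tolist())
np.save('g.npy',p)
# overlay
out=[]
for n,(x0,y0,x1,y1),k in [('scene',(290,155,400,215),5),('side',(245,145,355,205),5),('wrist',(140,190,360,350),2.5)]:
    im=cv2.resize(V[n][0]['pixels'],None,fx=k,fy=k,interpolation=cv2.INTER_CUBIC)[:,:,::-1].copy()
    for pts,z,c in [([A,B,D,C],.012,(255,0,0))]+[([(-.06,sg*.044),(-.012,sg*.026),(.012,sg*.026),(.012,sg*.038),(.068,sg*.038),(.068,sg*.015),(.092,sg*.015)],.042,(0,255,0)) for sg in(1,-1)]:
        q=proj(V[n],[G(p,a[0],a[1],z) for a in pts])
        cv2.polylines(im,[np.int32((q+.5)*k)],z<.02,c,1)
    out.append(im[int(y0*k):int(y1*k),int(x0*k):int(x1*k)])
L=np.vstack(out[:2]); R=out[2]
cv2.imwrite('pics/ov.png',cv2.resize(np.vstack([L,R[:400,:550]]),(440,800*600//800)) if 0 else np.hstack([cv2.resize(L,(400,436)),cv2.resize(R,(400,291))[:,:] if 0 else np.vstack([cv2.resize(R,(400,291)),np.zeros((145,400,3),np.uint8)])]))
# grasp plan: dowel by top-ellipse triangulation
W=V['wrist']
for d in find_in('dowel','wrist'):print(np.round(d['bbox']))
print(proj(W,[[.6,.158,.1]]),proj(W,[[.6,.158,0]]),ray(W,256,7,.1))
print(proj(V['scene'],[[.599,.157,.1]]),proj(V['side'],[[.599,.157,.1]]))
```

```text
[ 0.5552 -0.1487] 28.015054827847656 [[-0.7, -0.4], [-0.6, -0.4], [-1.9, -0.9], [1.0, 0.1], [-0.0, -0.4], [-1.0, -0.6], [-0.1, -0.3], [-0.2, 0.2], [-4.9, 0.5]]
[260.  27.  63.  51.]
[263. 116.  59.  45.]
[[258.04964149   2.57957933]] [[276.24543918  31.89800524]] [0.59814518 0.15495539 0.1       ]
[[245.47788309 199.37783916]] [[275.3838181  215.35658732]]
```

View pics/ov.png

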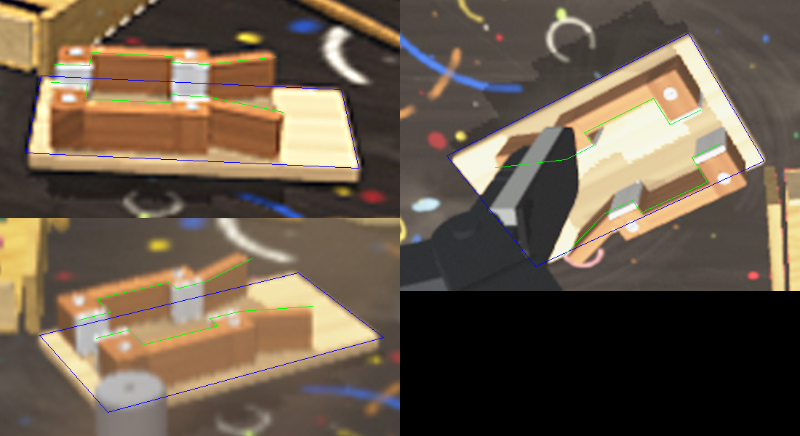

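The model lines sit on the gauge's edges in all three views: gauge at (0.555, -0.149), yaw 28.0°. The two walls and jaws match. The thick dowel is at about (0.598, 0.156). The wrist view shows the fingers already closing along world x, which keeps them clear of the red and grey look-alikes.

Run:
```python
from h import *
s=bot.get_state();print({k:np.round(s[k],3).tolist() for k in ['time','tcp_pos','eef_rot','contact_force','opening']})
from scipy.spatial.transform import Rotation as Ro
print(Ro.from_euler('xyz',s['eef_rot'],degrees=True).as_matrix().round(3))
W=cam('wrist');print('jar',ray(W,415,50,.06), 'box',ray(W,345,283,.06),ray(W,385,275,.1))
```

```text
{'time': 1.1, 'tcp_pos': [0.65, -0.0, 0.216], 'eef_rot': [179.991, 0.005, 90.001], 'contact_force': [-0.357, -0.741, -0.168], 'opening': 0.085}
[[-0.  1.  0.]
 [ 1.  0. -0.]
 [-0.  0. -1.]]
jar [0.74017364 0.13017635 0.06      ] box [ 0.67928577 -0.1282898   0.06      ] [ 0.71807527 -0.09188283  0.1       ]
```

>>> apply_moves --pt "0.8 0.78 -0.26 0 0" --pt "0.8 0.78 -0.26 0 0" --pt "0.8 0.78 -0.26 0 0" --pt "0.8 0.78 -0.26 0 0" --pt "0.8 0.78 -0.26 0 0" --pt "0.8 0.78 -0.26 0 0" --pt "0.8 0.78 -0.26 0 0" --pt "0.8 0.78 -0.26 0 0"

```text
time: 1.95
tcp_pos: [0.5977, 0.1567, 0.2159]
eef_rot: [180.0, 0.0, 90.0]
contact_force: [-0.2, 0.2, -0.6]
opening: 0.0687
finger_force: 0.0
```

Run:
```python
from h import *
W=cam('wrist');print(bot.get_state()['tcp_pos'])
for d in find_in('dowel','wrist'):print(round(d['p'],2),np.round(d['bbox']))
print('expected top',proj(W,[[.598,.156,.1]]))
S=cam('scene');D=cam('side')
for C in (S,D):print(proj(C,[[.598,.156,.1]]))
a=cv2.resize(W[0]['pixels'][:,:,::-1],(560,350))
b=np.hstack([cv2.resize(C[0]['pixels'][y:y+60,x:x+70,::-1],(280,240),interpolation=cv2.INTER_CUBIC) for C,x,y in((S,215,185),(D,245,195))])
cv2.imwrite('pics/p1.png',np.vstack([a,b]))
```

```text
[0.59606108 0.161902   0.21601226]
0.94 [307. 102.  46.  48.]
0.76 [320. 186.  44.  56.]
0.62 [318. 254.  40.  66.]
expected top [[321.33180223 193.16680237]]
[[246.24401354 199.30854991]]
[[275.97174268 215.04601704]]
```

View pics/p1.png

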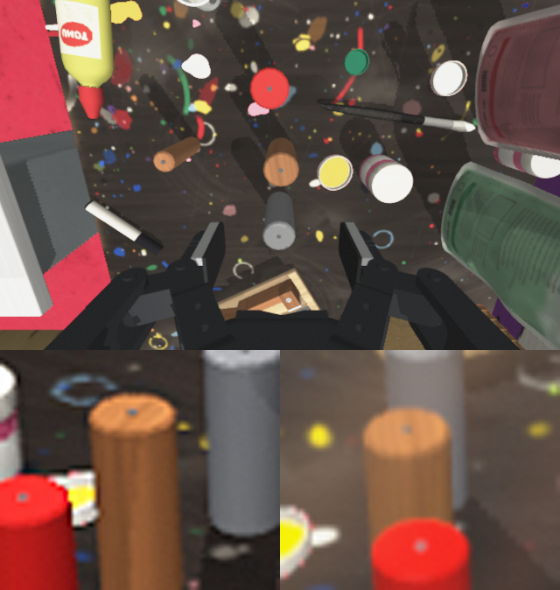

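The wrist view shows the brown dowel's top at (321,194), within 1 px of where I predicted it, with the grey look-alike below it and the red one above. I descend now.

>>> apply_moves --pt "0.8 0 0 0 0" --pt "0.8 0 0 0.8 0" --pt "0.8 0 0 0.8 0" --pt "0.8 0 0 0.4 0" --pt "0.8 0 0 0 0" --pt "0.8 0 0 0 0"

```text
time: 2.75
tcp_pos: [0.5986, 0.1554, 0.1664]
eef_rot: [180.0, 0.0, 89.9]
contact_force: [0.7, -0.4, 0.7]
opening: 0.0683
finger_force: 0.0
```

>>> apply_moves --pt "0.8 0 0 0.8 0" --pt "0.8 0 0 0.8 0" --pt "0.8 0 0 0.8 0" --pt "0.8 0 0 0.8 0" --pt "0.8 0 0 0.4 0" --pt "0.8 0 0 0 0" --pt "0.8 0 0 0 0"

```text
time: 3.45
tcp_pos: [0.5989, 0.1562, 0.0771]
eef_rot: [179.9, -0.0, 90.0]
contact_force: [0.0, -0.8, 0.5]
opening: 0.068
finger_force: 0.0
```

>>> apply_moves --pt "0 0 0 0 0" --pt "0 0 0 0 0" --pt "0 0 0 0 0" --pt "0 0 0 0 0" --pt "0 0 0 0 0" --pt "0 0 0 0 0" --pt "0 0 0 0 0"

```text
time: 4.15
tcp_pos: [0.599, 0.1564, 0.0777]
eef_rot: [179.9, -0.0, 90.0]
contact_force: [-1.4, -0.1, 6.5]
opening: 0.0364
finger_force: 59.3
```

>>> apply_moves --pt "0 0 0 -0.5 0" --pt "0 0 0 -0.9 0" --pt "0 0 0 -0.9 0" --pt "0 0 0 -0.9 0" --pt "0 0 0 -0.9 0" --pt "0 0 0 -0.9 0" --pt "0 0 0 0 0"

```text
time: 4.85
tcp_pos: [0.6001, 0.1566, 0.2054]
eef_rot: [179.6, -0.1, 90.0]
contact_force: [-0.9, -0.2, -1.4]
opening: 0.036
finger_force: 60.1
```

>>> apply_moves --pt "0 -0.5 -0.2 0 0" --pt "0 -0.9 -0.3 0 0" --pt "0 -0.9 -0.3 0 0" --pt "0 -0.9 -0.3 0 0" --pt "0 -0.9 -0.3 0 0" --pt "0 -0.9 -0.3 0 0" --pt "0 -0.9 -0.3 0 0" --pt "0 -0.9 -0.3 0 0"

```text
time: 5.65
tcp_pos: [0.5384, -0.016, 0.1991]
eef_rot: [-179.8, 0.0, 89.9]
contact_force: [-0.4, 0.3, -0.9]
opening: 0.0358
finger_force: 60.1
```

>>> apply_moves --pt "0 -0.9 -0.3 0 0" --pt "0 -0.9 -0.3 0 0" --pt "0 -0.9 -0.3 0 0" --pt "0 -0.9 -0.3 0 0" --pt "0 -0.9 -0.3 0 0" --pt "0 -0.9 -0.3 0 0" --pt "0 -0.9 -0.3 0 0" --pt "0 -0.7 -0.36 0 0"

```text
time: 6.45
tcp_pos: [0.4766, -0.191, 0.1991]
eef_rot: [-179.8, -0.0, 89.9]
contact_force: [-0.7, -0.3, -0.7]
opening: 0.0364
finger_force: 60.1
```

>>> apply_moves --pt "0 0 0 0 -0.08" --pt "0 0 0 0 -0.08" --pt "0 0 0 0 -0.08" --pt "0 0 0 0 -0.071" --pt "0 0 0 0 0" --pt "0 0 0 0 0" --pt "0 0 0 0 0"

```text
time: 7.15
tcp_pos: [0.4784, -0.1892, 0.2002]
eef_rot: [-180.0, -0.0, 117.9]
contact_force: [-0.0, 0.6, -1.2]
opening: 0.0361
finger_force: 60.1
```

Run:
```python
from h import *
p=np.load('g.npy');c,s=np.cos(p[2]),np.sin(p[2])
st=bot.get_state();t=np.array(st['tcp_pos']);d=t[:2]-p[:2];print('gauge xy of tcp mm',1e3*np.array([c*d[0]+s*d[1],-s*d[0]+c*d[1]]),st['time'])
zb=t[2]-.0777;ims=[]
for n in('scene','side','wrist'):
    C=cam(n);im=cv2.resize(C[0]['pixels'],None,fx=4,fy=4,interpolation=cv2.INTER_CUBIC)[:,:,::-1].copy()
    a=np.linspace(0,6.283,40)
    for z in(zb,zb+.1):cv2.polylines(im,[np.int32(4*(proj(C,np.c_[t[0]+.02*np.cos(a),t[1]+.02*np.sin(a),0*a+z])+.5))],True,(0,255,0),1)
    q=proj(C,[[t[0],t[1],zb+.06]])[0];print(n,q)
    for r in find_in('dowel',n)[:4]:print(round(r['p'],2),np.round(r['bbox']))
    if n!='wrist':
        x,y=int(4*q[0]-200),max(0,int(4*q[1]-250));ims.append(cv2.resize(im[y:y+600,x:x+400],(400,600)))
cv2.imwrite('pics/p2.png',np.hstack(ims))
```

```text
gauge xy of tcp mm [-86.85500196   0.4272193 ] 7.15
scene [383.22495797 121.89982127]
0.92 [384. 127.  21.  44.]
0.89 [222. 247.  23.  59.]
0.7 [278. 207.  21.  50.]
side [332.51431382 108.43806076]
0.86 [282. 213.  20.  43.]
0.66 [332. 113.  19.  44.]
0.58 [279. 269.  27.  56.]
wrist [320.62364281 233.97970476]
0.92 [569.  16. 102.  32.]
0.72 [322. 244.  75. 116.]
```

View pics/p2.png

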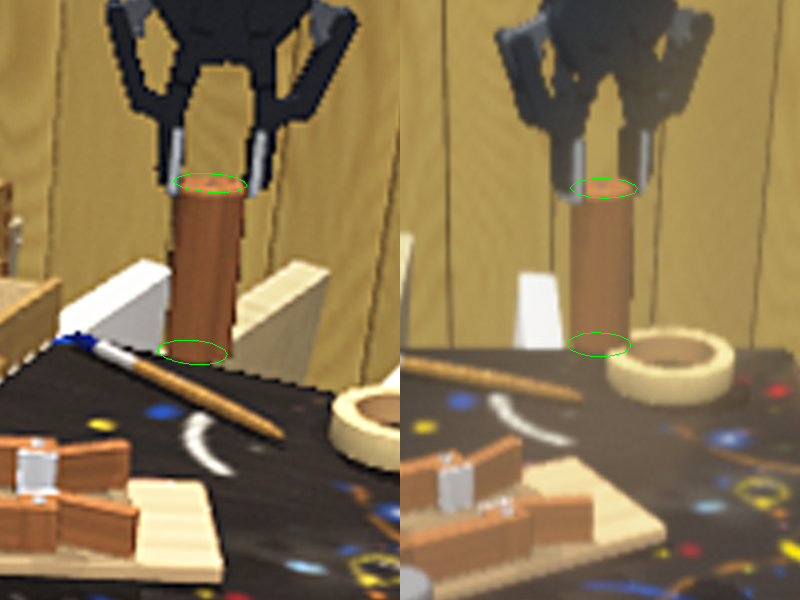

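Run:
```python
from h import *
S=cam('scene')
for dx in(-.0425,.0425):print('start tips, scene: tcp-.009, tcp, tcp+.03',proj(S,[[.65+dx,0,.207],[.65+dx,0,.216],[.65+dx,0,.246]]).round().tolist())
t=np.array(bot.get_state()['tcp_pos']);print(t,bot.get_state()['qpos'])
print('now tip z -.022,0,+.02,+.04', proj(S,[t+[0,0,z] for z in(-.022,0,.02,.04)]).round(1).tolist())
g=S[0]['pixels'];im=cv2.resize(g[60:160,340:430],None,fx=6,fy=6,interpolation=cv2.INTER_NEAREST)
q=proj(S,[t+[0,0,z] for z in(-.022,0,.02,.04)])
for a in q:cv2.circle(im,tuple(int(v) for v in ((a-[340,60]+.5)*6)),4,(0,255,0),-1)
cv2.imwrite('pics/p3.png',im[:,:,::-1])
```

```text
start tips, scene: tcp-.009, tcp, tcp+.03 [[289.0, 122.0], [289.0, 118.0], [289.0, 103.0]]
start tips, scene: tcp-.009, tcp, tcp+.03 [[256.0, 115.0], [256.0, 111.0], [255.0, 97.0]]
[ 0.47908144 -0.18901319  0.2008656 ] [ 13.2780373    2.38863655   5.45475867 103.53088106  -0.23632657
  74.08072962  46.77178244]
now tip z -.022,0,+.02,+.04 [[382.7, 123.4], [383.7, 114.0], [384.6, 105.2], [385.6, 96.2]]
```

View pics/p3.png

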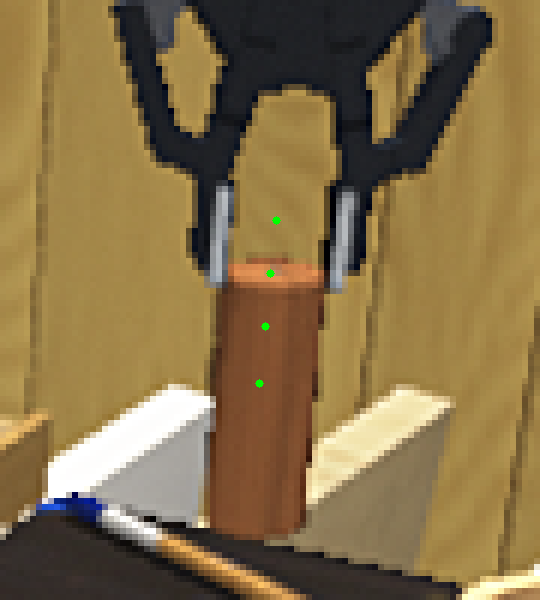

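The close crop shows the pads (tips near y=285) holding only the top ~8 mm of the dowel (top at y=265). The real fingertips are therefore about 37 mm higher than the TCP reading implies, while the lateral position is right. I will set the dowel on the board, release it, and regrip about 28 mm lower.

>>> apply_moves --pt "0 0 0 0.6 0" --pt "0 0 0 0.8 0" --pt "0 0 0 0.8 0" --pt "0 0 0 0.8 0" --pt "0 0 0 0.8 0" --pt "0 0 0 0.3 0" --pt "0 0 0 0 0" --pt "0 0 0 0 0"

```text
time: 8.3
tcp_pos: [0.4796, -0.1892, 0.0992]
eef_rot: [180.0, 0.1, 118.0]
contact_force: [0.9, 0.0, -0.5]
opening: 0.0361
finger_force: 60.1
```

>>> apply_moves --pt "0 0 0 0.08 0" --pt "0 0 0 0.08 0" --pt "0 0 0 0 0"

```text
time: 8.6
tcp_pos: [0.4792, -0.189, 0.0946]
eef_rot: [180.0, 0.0, 118.0]
contact_force: [-0.3, -0.8, -2.2]
opening: 0.0362
finger_force: 60.1
```

>>> apply_moves --pt "0 0 0 0.08 0" --pt "0 0 0 0.04 0" --pt "0 0 0 0 0"

```text
time: 8.9
tcp_pos: [0.4789, -0.189, 0.0911]
eef_rot: [-180.0, -0.0, 118.0]
contact_force: [0.5, 0.5, -0.5]
opening: 0.0364
finger_force: 60.1
```

>>> apply_moves --pt "0 0 0 0.04 0" --pt "0 0 0 0.04 0" --pt "0 0 0 0 0"

```text
time: 9.2
tcp_pos: [0.4793, -0.1893, 0.0898]
eef_rot: [180.0, 0.0, 118.0]
contact_force: [-1.2, -0.7, 2.3]
opening: 0.0361
finger_force: 60.5
```

>>> apply_moves --pt "0 0 0 0.03 0" --pt "0 0 0 0 0"

```text
time: 9.4
tcp_pos: [0.4796, -0.1897, 0.0897]
eef_rot: [180.0, 0.1, 118.0]
contact_force: [-1.9, -0.5, 7.4]
opening: 0.0361
finger_force: 60.9
```

Contact is made at 7 N. Release, then lower and regrip.

>>> apply_moves --pt "0.75 0 0 0 0" --pt "0.75 0 0 0 0" --pt "0.75 0 0 0 0" --pt "0.75 0 0 0 0" --pt "0.75 0 0 0 0"

```text
time: 9.9
tcp_pos: [0.479, -0.189, 0.0884]
eef_rot: [-180.0, -0.0, 118.0]
contact_force: [0.8, -0.2, 0.0]
opening: 0.0642
finger_force: 0.0
```

Run:
```python
from h import *
p=np.load('g.npy');c,s=np.cos(p[2]),np.sin(p[2])
for n in('scene','side'):
    C=cam(n)
    for r in find_in('dowel',n):
        u,v,w,h=r['bbox']
        if r['p']>.3 and u>300:
            P=ray(C,u,v+h/2-3,.012);d=P[:2]-p[:2];print(n,round(r['p'],2),np.round(r['bbox']),P.round(3),1e3*np.array([c*d[0]+s*d[1],-s*d[0]+c*d[1]]))
    im=cv2.resize(C[0]['pixels'][110:220,300:410],(400,400),interpolation=cv2.INTER_CUBIC)[:,:,::-1]
    ims=[im] if n=='scene' else ims+[im]
cv2.imwrite('pics/p4.png',np.hstack(ims))
```

```text
scene 0.74 [379. 169.  20.  47.] [ 0.472 -0.189  0.012] [-92.47260557   3.40478955]
side 0.96 [331. 153.  15.  40.] [ 0.477 -0.192  0.012] [-89.83896517  -1.71655783]
```

View pics/p4.png

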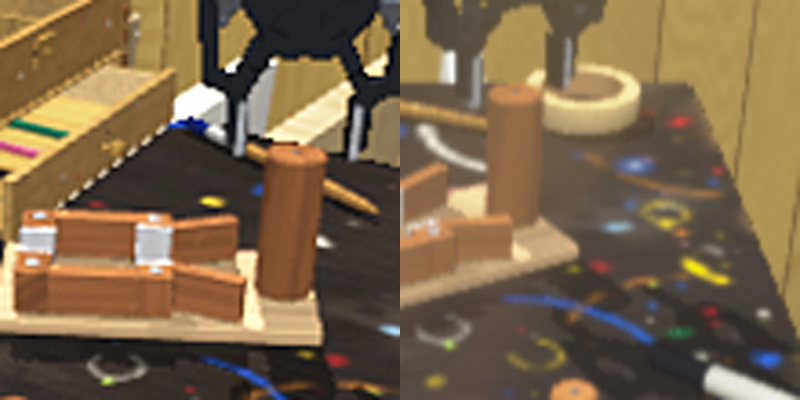

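The dowel stands upright on the bare board in front of the mouth (scene crop, base at (287,295)), with the fingers open around its top. I go 32 mm lower and grip.

>>> apply_moves --pt "0.75 0 0 0.4 0" --pt "0.75 0 0 0.4 0" --pt "0.75 0 0 0.48 0" --pt "0.75 0 0 0 0" --pt "0 0 0 0 0" --pt "0 0 0 0 0" --pt "0 0 0 0 0" --pt "0 0 0 0 0"

```text
time: 10.9
tcp_pos: [0.4792, -0.1891, 0.0569]
eef_rot: [180.0, 0.0, 118.0]
contact_force: [1.2, -0.2, -0.8]
opening: 0.0391
finger_force: 60.1
```

>>> apply_moves --pt "0 0 0 0 0" --pt "0 0 0 0 0"

```text
time: 11.1
tcp_pos: [0.4792, -0.1891, 0.0568]
eef_rot: [180.0, 0.0, 118.0]
contact_force: [-0.0, -0.1, -0.6]
opening: 0.039
finger_force: 60.2
```

>>> apply_moves --pt "0 0 0.2 0.01 0" --pt "0 0 0.3 0 0" --pt "0 0 0.3 0 0" --pt "0 0 0.3 0 0" --pt "0 0 0.3 0 0" --pt "0 0 0.3 0 0" --pt "0 0 0.3 0 0" --pt "0 0 0 0 0"

```text
time: 11.9
tcp_pos: [0.5251, -0.1647, 0.0567]
eef_rot: [179.9, 0.1, 118.1]
contact_force: [-0.4, -0.8, 3.6]
opening: 0.0391
finger_force: 60.5
```

Run:
```python
from h import *
p=np.load('g.npy');c,s=np.cos(p[2]),np.sin(p[2])
C=cam('scene');st=bot.get_state();d=np.array(st['tcp_pos'])[:2]-p[:2];print(1e3*np.array([c*d[0]+s*d[1],-s*d[0]+c*d[1]]),st['contact_force'])
D=cam('side')
im=np.hstack([cv2.resize(C[0]['pixels'][110:220,290:400],(400,400),interpolation=cv2.INTER_CUBIC),cv2.resize(D[0]['pixels'][100:210,250:360],(400,400),interpolation=cv2.INTER_CUBIC)])[:,:,::-1]
cv2.imwrite('pics/p5.png',im)
```

```text
[-34.20798727   0.05460555] [0.40487173 0.7515464  2.78112827]
```

View pics/p5.png

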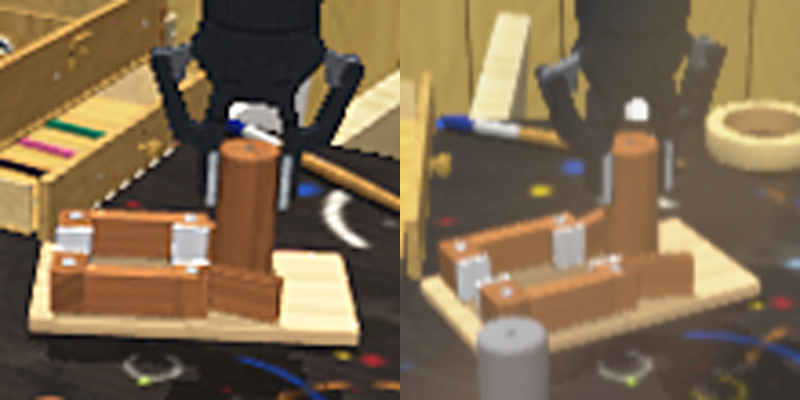

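The dowel is upright in the flared mouth and centred, with the fingers above the walls. I go on through the go gap.

>>> apply_moves --pt "0 0 0.2 0 0" --pt "0 0 0.3 0 0" --pt "0 0 0.3 0 0" --pt "0 0 0.3 0 0" --pt "0 0 0.2 0 0" --pt "0 0 0 0 0"

```text
time: 12.6
tcp_pos: [0.5517, -0.151, 0.0568]
eef_rot: [-179.9, 0.0, 118.0]
contact_force: [-2.3, -1.7, 7.1]
opening: 0.0388
finger_force: 61.0
```

>>> apply_moves --pt "0 0 0.3 0 0" --pt "0 0 0.3 0 0" --pt "0 0 0.3 0 0" --pt "0 0 0.3 0 0" --pt "0 0 0.3 0 0" --pt "0 0 0.3 0 0" --pt "0 0 0.1 0 0" --pt "0 0 0 0 0"

```text
time: 13.4
tcp_pos: [0.5933, -0.129, 0.0568]
eef_rot: [-179.9, 0.0, 118.0]
contact_force: [-3.2, -2.3, 6.5]
opening: 0.0391
finger_force: 61.2
```

>>> apply_moves --pt "0 0 0.12 0 0" --pt "0 0 0.12 0 0" --pt "0 0 0.12 0 0" --pt "0 0 0 0 0"

```text
time: 13.8
tcp_pos: [0.601, -0.125, 0.0568]
eef_rot: [-179.9, 0.0, 117.9]
contact_force: [-3.4, -2.5, 8.1]
opening: 0.0389
finger_force: 61.2
```

>>> apply_moves --pt "0 0 0.06 0 0" --pt "0 0 0.06 0 0" --pt "0 0 0 0 0"

```text
time: 14.1
tcp_pos: [0.6032, -0.1239, 0.0568]
eef_rot: [-179.8, 0.0, 117.9]
contact_force: [-3.7, -2.1, 8.6]
opening: 0.0391
finger_force: 61.4
```

>>> apply_moves --pt "0 0 0.06 0 0" --pt "0 0 0 0 0"

```text
time: 14.3
tcp_pos: [0.6044, -0.1233, 0.0568]
eef_rot: [-179.8, 0.0, 117.9]
contact_force: [-4.4, -2.3, 8.2]
opening: 0.0389
finger_force: 61.4
```

>>> apply_moves --pt "0 0 0.06 0 0" --pt "0 0 0 0 0"

```text
time: 14.5
tcp_pos: [0.6048, -0.1232, 0.0568]
eef_rot: [-179.7, -0.0, 117.9]
contact_force: [-7.1, -3.5, 9.7]
opening: 0.0385
finger_force: 61.9
```

>>> apply_moves --pt "0 0 0.08 0 0" --pt "0 0 0 0 0"

```text
time: 14.7
tcp_pos: [0.6051, -0.1231, 0.0569]
eef_rot: [-179.5, -0.1, 117.9]
contact_force: [-11.1, -3.3, 12.6]
opening: 0.0388
finger_force: 62.5
```

>>> apply_moves --pt "0 0 0.08 0 0" --pt "0 0 0 0 0"

```text
time: 14.9
tcp_pos: [0.6055, -0.123, 0.0569]
eef_rot: [-179.4, -0.1, 117.8]
contact_force: [-13.0, -4.7, 16.4]
opening: 0.0388
finger_force: 63.1
```

>>> apply_moves --pt "0 0 0.1 0 0" --pt "0 0 0.1 0 0" --pt "0 0 0 0 0"

```text
time: 15.2
tcp_pos: [0.6061, -0.1229, 0.057]
eef_rot: [-178.9, -0.2, 117.7]
contact_force: [-20.9, -6.7, 23.4]
opening: 0.0389
finger_force: 64.9
```

>>> apply_moves --pt "0 0 0.1 0 0" --pt "0 0 0 0 0" --pt "0 0 0 0 0"

```text
time: 15.5
tcp_pos: [0.6064, -0.1228, 0.057]
eef_rot: [-178.7, -0.3, 117.7]
contact_force: [-26.4, -8.1, 26.1]
opening: 0.039
finger_force: 65.8
```

It is stopped firmly at 27 N along the push direction. I unload, then release.

>>> apply_moves --pt "0 0 -0.15 0 0" --pt "0 0 -0.15 0 0" --pt "0 0 -0.1 0 0" --pt "0 0 0 0 0"

```text
time: 15.9
tcp_pos: [0.6051, -0.123, 0.0568]
eef_rot: [-179.6, -0.0, 117.9]
contact_force: [-8.6, -3.4, 12.2]
opening: 0.039
finger_force: 62.0
```

>>> apply_moves --pt "0 0 -0.03 0 0" --pt "0.75 0 0 0 0" --pt "0.75 0 0 0 0" --pt "0.75 0 0 0 0" --pt "0.75 0 0 0 0" --pt "0.75 0 0 0 0" --pt "0.75 0 0 0 0"

```text
time: 16.6
tcp_pos: [0.6078, -0.1205, 0.0562]
eef_rot: [180.0, -0.0, 118.0]
contact_force: [0.2, -0.5, -0.2]
opening: 0.0641
finger_force: 0.0
```

>>> apply_moves --pt "0.75 0 0 -0.3 0" --pt "0.75 0 0 -0.6 0" --pt "0.75 0 0 -0.8 0" --pt "0.75 0 0 -0.8 0" --pt "0.75 0 0 -0.8 0" --pt "0.75 0 0 -0.8 0" --pt "0.75 0 0 -0.4 0" --pt "0.75 0 0 0 0"

```text
time: 17.4
tcp_pos: [0.6091, -0.1209, 0.1717]
eef_rot: [179.8, 0.2, 118.0]
contact_force: [-0.1, -0.9, 0.6]
opening: 0.064
finger_force: 0.0
```

Run:
```python
from h import *
p=np.load('g.npy');c,s=np.cos(p[2]),np.sin(p[2]);ims=[];a=np.linspace(0,6.283,40)
P=p[:2]+.055*np.array([c,s])
for n in('scene','side'):
    C=cam(n);k=5;im=cv2.resize(C[0]['pixels'],None,fx=k,fy=k,interpolation=cv2.INTER_CUBIC)[:,:,::-1].copy()
    cv2.polylines(im,[np.int32(k*(proj(C,np.c_[P[0]+.02*np.cos(a),P[1]+.02*np.sin(a),0*a+.112])+.5))],True,(0,255,0),1)
    x,y=(270,120) if n=='scene' else (240,115);ims.append(im[y*k:y*k+500,x*k:x*k+400])
cv2.imwrite('pics/p6.png',np.hstack(ims))
```

```text
(no output)
```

View pics/p6.png

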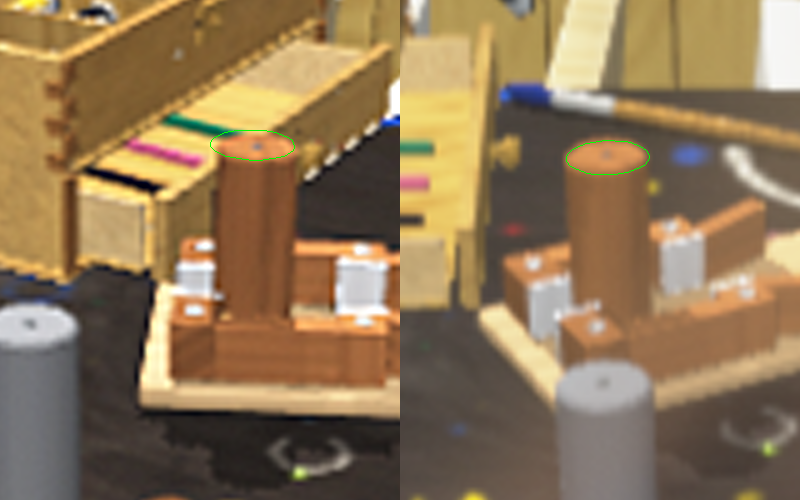

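The dowel stands upright in the pocket against the no-go jaws. Its top matches the predicted ellipse within about 1 mm in both views, and the gripper is clear.

```bash
python3 -c "
from cell import bot
print(bot.hand_in())"
```

```text
the job is handed in; nothing more can be done
None
```

The thick dowel went through the go gap, was stopped by the no-go gap under a push of about 27 N, and was left standing upright in the pocket; the slim dowel was not touched, and the job is handed in (no verdict was returned).

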